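# Lock the pressure cap onto the coolant header tank

### The job

Fit the pressure cap on the aluminium header tank: rest it on the filler neck, feel for the notches until its two lugs drop in, then press it down against its spring and twist it clockwise until the ramps have drawn it fully tight, and let go. Use no more force than the spring needs, and leave the other things on the bench alone.

Things in the scene. Friction and masses are not known exactly. Their poses are not given: they have to be found in the camera images.
- cap_grip (a point): Centre of the pressure cap's handle, an upright black bar 54 mm long (x), 12 wide (y), 30 high, on a steel disc 68 mm across and 9 mm thick; z is the cap's axis, up. The point is 15 mm below the bar's top and 15 mm above the disc. The cap weighs 2 to 3.3 N and stands on the bench on its seal plate, whose face is 49 mm below this point.
- cap_lugs (a point): On the cap's axis, level with the tops of its two lugs, 31 mm below the bar's centre. Stem 35.4 mm in diameter, chamfered foot 10 mm below this point; the lugs stick out at both ends of x (in line with the bar) to 24.5 mm from the axis, 9 mm wide, 4 mm thick, edges eased by 0.8 mm. Below, 18 mm from here, is the face of the sprung seal plate, 30 mm across: yields from 4 N, +1.3 N per mm.
- tank: Header tank: aluminium can 93 mm across on a steel foot 128 x 96 mm, screwed to the bench, so fixed. Origin on the bench under its axis, z up. On top its round filler neck, 62 mm across outside. The neck is clocked on the tank: its two notches lie along the tank's x axis only to within 0.38 rad either way, an angle not given: find it by feel or sight. Greased, friction about 0.25; over 50 N on the neck is forcing it.
- neck_rim (a point): Centre of the neck's rim, 119.5 mm above the bench; axes of the tank. The mouth is a 38 mm hole in a 3 mm flange, with two opposite notches 12.2 mm wide, out to 26 mm from the axis. Bar's centre above this point: 35 mm with the lugs lying on the rim, 29.5 dropped in with the plate just on its seat, under 28 for the lugs to pass below the flange, 25 locked tight, 23.5 when the disc strikes the rim.
- neck_seat (a point): Centre of the seat for the seal plate, 19.5 mm below the rim. Turning the cap clockwise seen from above, from the notches: ramps begin near 0.2 rad, have drawn the cap down 3 mm by 0.75 rad, stay level, and end at a stop near 0.95 rad. Locked, the spring pushes up with about 10 N and friction holds the cap when let go; let go early, it rises. Turning takes 0.1 to 0.4 N m.
- spray_gun: An obstacle to keep clear of: a paint spray gun with a round cup, upright on a wire stand, fixed; 110 mm across and 320 mm tall. Origin on the bench under the cup. It takes no part in the job.
Not all that is in view belongs to the job. What is shaped like the part that bears cap_grip but blue or turquoise is not meant.

How it is judged:
By the outcome, as a careful person would: the job done as asked, in the order asked, and still so for the second after the job is handed in, with the robot touching nothing.
It also fails if it takes over 67 s, if anything falls off the work surface, if the arm or the gripper's body presses on something with over 40 N, if the wrist force passes 120 N, or if a joint passes its speed limit or range.

### The arm

A 6-joint arm with a two-finger parallel gripper is mounted at the origin on a cart in front of the work surface, level with it; the furniture and walls round the work are solid. World frame = base frame: x ahead of the robot, y to its left, z up, the work surface at z = 0. Lengths are in mm, angles in rad, forces in N, time in s.
With the tool pointing down it reaches from about 275 to 850 mm from the base axis. Payload 19 kg.
Tool frame: the origin (TCP) lies between the finger pads; the fingertips stand 8 mm ahead of it and the grasp point (between the pads) lies 11 mm behind it; z points along the fingers, y is the line along which they close (so a half turn about z gives the same grasp; the last joint's range is limited). The gripper opens to 85 mm and grips with 20 to 120 N. Pads are 22 mm wide; open, the fingers measure 114 mm over their backs; the gripper's body (76 mm by 85 mm) begins 54 mm behind the grasp point. The pads swing forward as they close: fully open they stand 13 mm farther back than shut.
Start: joints at [1.136, 0.15, 1.437, -0, 1.554, -0.134], TCP at [170.367, 549.148, 216.467] pointing down, gripper open.
Joint ranges: [-2.8, 2.8], [-0.68, 2.1], [0.12, 2.68], [-1.39, 4.53], [0.16, 2.79], [-2.81, 2.81]. Speed limits (rad/s): [1.89, 1.89, 2.22, 3.01, 3.01, 3.01].

### API

Orientations are given as a unit quaternion [x, y, z, w].
In Python, from cell import r gives the robot as it stands.
- The arm moves only by the tool jog_arm, never from a script. Its arguments are lists of equal length, an entry for each row: "travel": the shift along the tool's x, y, z in units of 25 mm (1.0 is 25 mm), a list of three; "yaw": the turn about the tool's z in rad; "hand": the finger opening in mm, from 0 to 85.4. A call has 1 to 20 rows; each row shifts and turns the commanded pose from where the row before left it, along the tool's axes as they then stand; what a row does not reach is not made up. A row lasts 1/10 s, in which the tool goes at most 50 mm and 8.59 degrees, less where a joint would pass 70% of its speed; a pose out of reach is approached as far as the arm can. A call is refused whole if a number of a shift passes 1 or a number of a turn 0.15, either way. A call with a gripper value outside its range is refused whole. The fingers move at their own pace and stop on an object; "grip_force" is the grip in N (left out, the last holds). Time passes only in rows, so rows that do not move let the fingers close. It gives the time, the measured TCP pose, the force, the opening and the grip force at its end, in the units of the state.
- r.get_obs(): the state, without advancing time (a new reading comes with each control period).
- r.capture(name): name is "scene" or "top" or "wrist"; returns a dict with "img" (480x640x3 uint8, red, green, blue), "fx", "fy", "cx", "cy" (pixels), "pose" (4x4, takes a point from camera to world coordinates). Camera axes: x right, y down, z forward; pixel columns grow to the right and rows downward; lengths in mm; the calibration is good to about 2 mm. A picture is of the moment at which its call begins. There is no depth.
- r.close_job(): hands the job in; it is judged then, once.
The state is a dict: "clock": time; "joints": joint angles; "qvel": joint speeds; "tau": joint torques, N m; "ee_pos": TCP position; "orientation": TCP orientation; "contact_force": force on the tool from outside, world axes, zero at the start; "moment": the same for the moment, N m; "gripper_width": finger opening in mm; "finger_force": force on a finger pad.
Only numpy, scipy, OpenCV 4.12 (cv2) and the standard library are available. Lean on these libraries where they do the work, as an engineer would, in place of code of your own. Each camera call takes 0.05 s, during which the arm holds its last target. There are 200 camera calls.

## Working session

There is one attempt and no reset: what is moved stays moved. The work goes in short steps, Python scripts to look and compute and a tool call to move; the robot and the scene stay as the last step left them, time stands still between calls to the robot, and variables do not carry over. Pictures are saved under pics/ and viewed, at most 10 in all, crops included, and the job is handed in when it is done.

Besides the shell and the picture viewer there is one more tool, called after "Emit:" in YAML: its name, and indented under it one key for each argument. jog_arm: Moves the arm, as the interface text tells. Its arguments: {"type":"object","properties":{"travel":{"type":"array","items":{"type":"array","items":{"type":"number"}}},"yaw":{"type":"array","items":{"type":"number"}},"hand":{"type":"array","items":{"type":"number"}},"grip_force":{"type":"number"}},"required":["travel","yaw","hand"]}

```bash
ls; mkdir -p pics
cat > h.py <<'E'
import numpy as np, cv2, json
from cell import r
def cap(n,f):
    c=r.capture(n); cv2.imwrite(f'pics/{f}.png',c['img'][:,:,::-1]); np.savez(f'pics/{f}.npz',**{k:np.array(v) for k,v in c.items()}); return c
def ray(c,u,v):
    P=np.array(c['pose']); d=P[:3,:3]@np.array([(u-c['cx'])/c['fx'],(v-c['cy'])/c['fy'],1]); return P[:3,3],d/np.linalg.norm(d)
def onz(c,u,v,z):
    o,d=ray(c,u,v); return o+d*(z-o[2])/d[2]
def proj(c,p):
    P=np.array(c['pose']); q=P[:3,:3].T@(np.array(p)-P[:3,3]); return c['fx']*q[0]/q[2]+c['cx'],c['fy']*q[1]/q[2]+c['cy']
def tri(c1,p1,c2,p2):
    o1,d1=ray(c1,*p1);o2,d2=ray(c2,*p2)
    A=np.stack([d1,-d2],1); s=np.linalg.lstsq(A,o2-o1,rcond=None)[0]
    a=o1+d1*s[0];b=o2+d2*s[1]; return (a+b)/2,np.linalg.norm(a-b)
E
python3 - <<'E'
from h import *
for n in ('scene','top'):
    c=cap(n,n+'0'); print(n,c['fx'],c['cx'],c['cy'],np.round(c['pose'],3).tolist())
print(r.get_obs())
a=cv2.imread('pics/scene0.png');b=cv2.imread('pics/top0.png')
E
```

```text
pics
scene 603.6814318395196 329.220271224306 241.96041743688673 [[0.564, -0.454, 0.69, -113.985], [-0.826, -0.306, 0.474, -585.073], [-0.004, -0.837, -0.547, 652.093], [0.0, 0.0, 0.0, 1.0]]
top 469.36544414939004 318.5608486565975 245.76594286744242 [[-0.027, -0.989, 0.147, 430.639], [-0.999, 0.022, -0.035, -111.057], [0.032, -0.148, -0.989, 966.567], [0.0, 0.0, 0.0, 1.0]]
{'clock': 0.1, 'joints': array([ 1.13603286e+00,  1.50933007e-01,  1.43791048e+00,  1.43313193e-05,
        1.55382914e+00, -1.34020326e-01]), 'qvel': array([-0.0013224 , -0.00198849, -0.0025107 , -0.00024167, -0.00070658,
       -0.00125239]), 'tau': array([ 2.68051779e-03, -7.14374828e+01, -5.71798289e+01, -2.90860307e-04,
        6.96593954e-03,  8.19330967e-05]), 'ee_pos': array([170.26076482, 548.97541847, 215.96567202]), 'orientation': array([ 1.49805622e-01,  9.88715320e-01, -5.16289027e-04, -1.58383632e-04]), 'contact_force': array([-0.18133403,  1.377273  , -0.45839496]), 'moment': array([-0.05281796, -0.01658534,  0.01283728]), 'finger_force': 0.0, 'gripper_width': 85.56611513706127}
```

View pics/scene0.png

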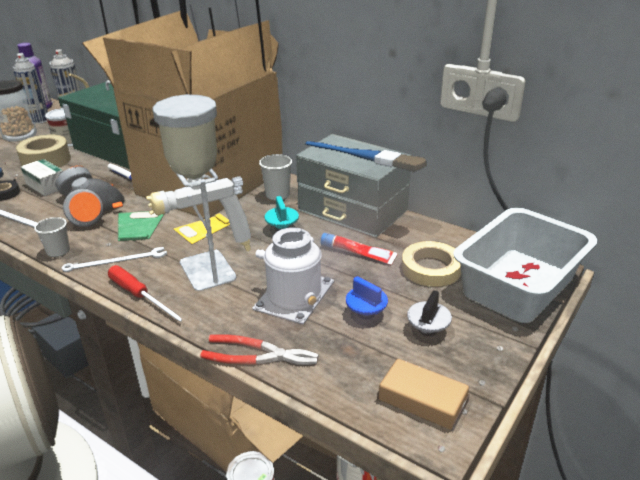

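View pics/top0.png

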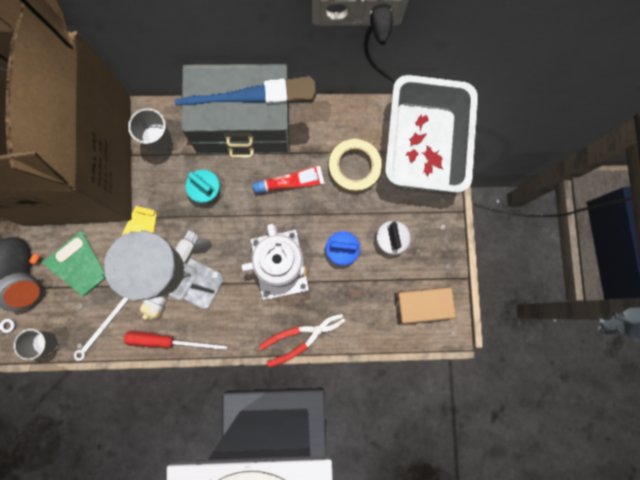

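The black-handled cap is at about (430,312) in scene and (394,237) in top. The tank neck is at (292,243) in scene and (277,258) in top, with the blue and turquoise decoys beside it.

Run:
```python
from h import *
S=np.load('pics/scene0.npz');T=np.load('pics/top0.npz')
def dark(c,x0,y0,x1,y1,th=60):
    m=(c['img'][y0:y1,x0:x1].max(2)<th).astype(np.uint8)
    n,l,s,ce=cv2.connectedComponentsWithStats(m); i=1+s[1:,4].argmax()
    ys,xs=np.where(l==i); (cx,cy),wh,a=cv2.minAreaRect(np.float32(np.c_[xs,ys]))
    print(s[i],ce[i]+[x0,y0],(cx+x0,cy+y0),wh,a,cv2.boxPoints(((cx+x0,cy+y0),wh,a)).round(1).tolist()); return (cx+x0,cy+y0)
ps=dark(S,405,280,455,340); pt=dark(T,375,220,412,256)
print('cap',tri(S,ps,T,pt)); print([onz(T,*pt,z) for z in (49,64)])
# neck
print('neck',tri(S,(292,240),T,(277,258)), onz(T,277,258,119.5), onz(S,292,240,119.5))
z=np.hstack([cv2.resize(S['img'][215:345,240:460],None,fx=3.5,fy=3.5,interpolation=2)])
cv2.imwrite('pics/sz.png',z[:,:,::-1])
t=cv2.resize(T['img'][210:310,235:425],None,fx=4.2,fy=4.2,interpolation=2)
cv2.imwrite('pics/tz.png',t[:,:,::-1])
```

```text
[ 16  12  17  31 256] [429.91796875 309.03125   ] (430.600004196167, 307.79999923706055) (11.62755298614502, 31.304948806762695) 26.56505012512207 [[418.3999938964844, 319.20001220703125], [432.3999938964844, 291.20001220703125], [442.79998779296875, 296.3999938964844], [428.79998779296875, 324.3999938964844]]
[ 14   4  11  25 161] [393.8757764  236.13043478] (393.7480125427246, 236.05305099487305) (24.309236526489258, 7.0043559074401855) 78.11134338378906 [[387.79998779296875, 224.89999389648438], [394.70001220703125, 223.39999389648438], [399.70001220703125, 247.1999969482422], [392.79998779296875, 248.6999969482422]]
cap (array([ 584.78166071, -296.41902639,   43.77719575]), np.float64(2.448581874322118))
[array([ 583.19334336, -294.33613122,   49.        ]), array([ 580.69945545, -291.33996386,   64.        ])]
neck (array([536.03325679, -64.67680825, 113.78251742]), np.float64(0.9542950853356392)) [535.63425646 -65.34879618 119.5       ] [528.80315617 -69.86107108 119.5       ]
```

View pics/tz.png

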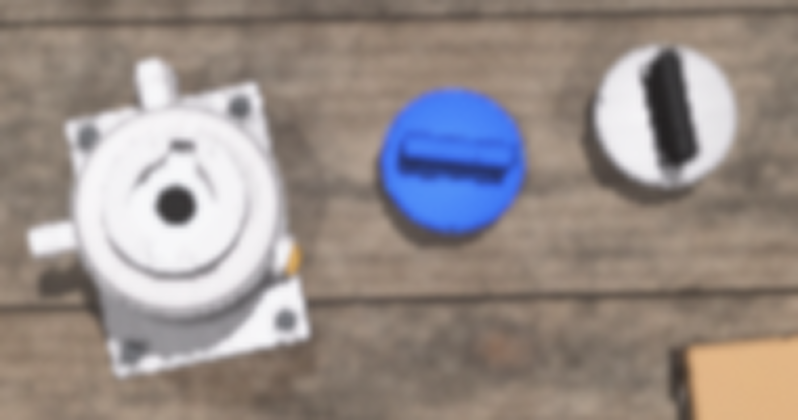

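The top view shows the neck mouth centre near (277,258) with a notch mark above it. The cap's bar is nearly along world x.

Run:
```python
from h import *
T=np.load('pics/top0.npz');S=np.load('pics/scene0.npz')
print('gun cup',onz(T,140,265,310),onz(T,108,265,310)); print('bar',[onz(T,*p,64) for p in ((391,224),(397,248))]); print('cap disc',onz(T,393,240,30))
print('foot', [onz(T,p[0]/4.2+235,p[1]/4.2+210,8) for p in ((67,125),(257,85),(310,337),(120,375))])
```

```text
gun cup [506.5210371  114.38483887 310.        ] [507.53403767 158.23338405 310.        ]
bar [array([ 604.8592648, -287.1109145,   64.       ]), array([ 556.90421101, -296.53925579,   64.        ])]
cap disc [ 578.25477365 -296.1932234    30.        ]
foot [array([588.50949553,  -6.31318749,   8.        ]), array([606.51682322, -99.79287875,   8.        ]), array([ 481.89731489, -123.03235617,    8.        ]), array([465.91738277, -31.09049813,   8.        ])]
```

Emit:
jog_arm:
  travel:
    - [0,0,-1]
    - [0,0,-1]
    - [0,0,-1]
    - [0,0,-1]
    - [0,0,-1]
  yaw: [-0.15,-0.15,0,0,0]
  hand: [85,85,85,85,85]

```text
clock: 0.6
ee_pos: [170.3, 549.0, 342.2]
orientation: [0.0, 1.0, -0.0, -0.0]
contact_force: [0.8, -0.3, 0.3]
gripper_width: 85.1
finger_force: 0.0
```

Emit:
jog_arm:
  travel:
    - [-0.4,-1,0]
    - [-0.4,-1,0]
    - [-0.4,-1,0]
    - [-0.4,-1,0]
    - [-0.4,-1,0]
    - [-0.4,-1,0]
    - [-0.4,-1,0]
    - [-0.4,-1,0]
    - [-0.4,-1,0]
    - [-0.4,-1,0]
    - [-0.4,-1,0]
    - [-0.4,-1,0]
    - [-0.4,-1,0]
    - [-0.4,-1,0]
    - [-0.4,-1,0]
    - [-0.4,-1,0]
    - [0,-1,0]
    - [0,-1,0]
    - [0,-1,0]
    - [0,-1,0]
  yaw: [0,0,0,0,0,0,0,0,0,0,0,0,0,0,0,0,0,0,0,0]
  hand: [85,85,85,85,85,85,85,85,85,85,85,85,85,85,85,85,85,85,85,85]

```text
clock: 2.6
ee_pos: [329.7, 48.1, 341.4]
orientation: [0.0, 1.0, -0.0, -0.0]
contact_force: [0.2, 0.1, 0.1]
gripper_width: 85.0
finger_force: 0.0
```

Emit:
jog_arm:
  travel:
    - [0,-1,0]
    - [0,-1,0]
    - [0,-1,0]
    - [0,-1,0]
    - [0,-1,0]
    - [0,-1,0]
    - [-1,-1,0]
    - [-1,-1,0]
    - [-1,-1,0]
    - [-1,-1,0]
    - [-1,-1,0]
    - [-1,-1,0.2]
    - [-1,-1,0.5]
    - [-1,0,0.8]
    - [-0.5,0,0.8]
    - [0,0,0.5]
    - [0,0,0.5]
  yaw: [0,0,0,0,0,0,0,0,0,0,0,0,0,0,0,-0.1,-0.1]
  hand: [85,85,85,85,85,85,85,85,85,85,85,85,85,85,85,85,85]

```text
clock: 4.3
ee_pos: [542.4, -276.0, 257.4]
orientation: [-0.102, 0.995, 0.001, -0.001]
contact_force: [-0.8, -0.1, 0.3]
gripper_width: 84.9
finger_force: 0.0
```

Run:
```python
from h import *
c=cap('wrist','w1'); print(c['fx'],np.round(c['pose'],3).tolist(),r.get_obs()['ee_pos'],r.get_obs()['joints'])
print(proj(c,(583,-295,49)),proj(c,(536,-65,119.5)))
```

```text
415.664608075023 [[-0.202, 0.942, 0.27, 473.509], [0.979, 0.193, 0.057, -290.636], [0.001, 0.276, -0.961, 415.4], [0.0, 0.0, 0.0, 1.0]] [ 541.84662348 -275.75280236  255.58512701] [-5.97341497e-01  2.13218838e-01  1.28580424e+00 -1.25161631e-04
  1.64639671e+00 -2.37814880e+00]
(np.float64(296.6819510487412), np.float64(242.26624098432558)) (np.float64(601.15874579972), np.float64(268.5805301132914))
```

View pics/w1.png

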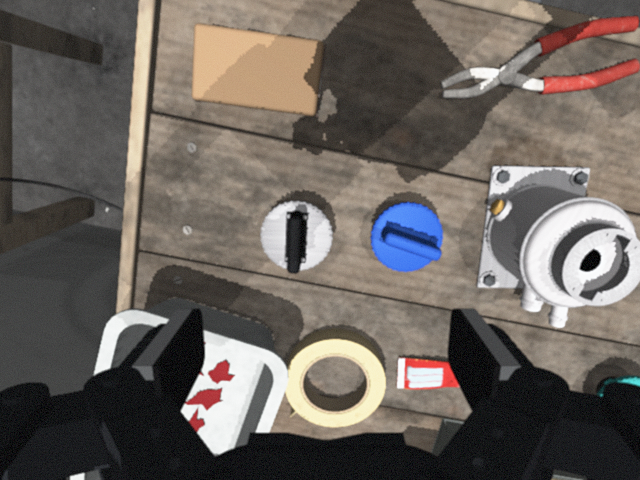

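The wrist view shows the black-barred cap at (297,240), in line with the prediction. The neck is at (595,262) and one notch shows at its lower edge.

Run:
```python
from h import *
W=np.load('pics/w1.npz');T=np.load('pics/top0.npz')
m=(W['img'][195:280,265:330].max(2)<45).astype(np.uint8)
n,l,s,ce=cv2.connectedComponentsWithStats(m); i=1+s[1:,4].argmax(); ys,xs=np.where(l==i)
rc=cv2.minAreaRect(np.float32(np.c_[xs+265,ys+195])); print(rc,s[i]); b=cv2.boxPoints(rc); print(b)
# axis ends
e=[(b[0]+b[1])/2,(b[1]+b[2])/2,(b[2]+b[3])/2,(b[3]+b[0])/2]
k=(0,2) if np.linalg.norm(b[0]-b[1])<np.linalg.norm(b[1]-b[2]) else (1,3)
A=[onz(W,*e[j],64) for j in k]; d=A[0]-A[1]; print(A,np.arctan2(d[1],d[0]),np.linalg.norm(d))
print('tri',tri(W,rc[0],T,(393.75,236)))
# disc by bright mask
hsv=cv2.cvtColor(W['img'][190:285,250:345],cv2.COLOR_RGB2HSV); m=((hsv[:,:,2]>130)&(hsv[:,:,1]<40)).astype(np.uint8)
ct=max(cv2.findContours(m,0,2)[0],key=cv2.contourArea); h=cv2.convexHull(ct); el=cv2.fitEllipse(h); print(el); print('disc',onz(W,el[0][0]+250,el[0][1]+190,34))
cv2.imwrite('pics/w1z.png',cv2.resize(W['img'][190:330,230:640],None,fx=1.9,fy=1.9,interpolation=2)[:,:,::-1])
```

```text
((295.8622131347656, 241.4952392578125), (18.36839485168457, 61.10161590576172), 1.9749339818954468) [ 22  16  20  62 787]
[[285.6306  271.7114 ]
 [287.73633 210.64607]
 [306.0938  211.27908]
 [303.9881  272.34442]]
[array([ 550.8598987, -299.7531132,   64.       ]), array([ 606.24253392, -291.3839456 ,   64.        ])] -2.991612055182599 56.011420715758135
tri (array([ 584.65138961, -295.9358997 ,   41.28330223]), np.float64(0.16101710962736612))
((45.72618865966797, 45.87999725341797), (69.94036102294922, 75.00436401367188), 106.39679718017578)
disc [ 581.44547536 -297.22405985   34.        ]
```

Emit:
jog_arm:
  travel:
    - [-0.7,-0.55,0.5]
    - [-0.7,-0.55,1]
    - [0,0,1]
    - [0,0,1]
    - [0,0,0.5]
    - [0,0,0]
    - [0,0,0]
  yaw: [0,0,0.03,0,0,0,0]
  hand: [85,85,85,85,85,85,85]

```text
clock: 5.05
ee_pos: [582.2, -296.4, 160.3]
orientation: [-0.084, 0.996, -0.0, 0.0]
contact_force: [-0.5, 0.5, -0.7]
gripper_width: 84.9
finger_force: 0.0
```

Run:
```python
from h import *
W=cap('wrist','w2');W1=np.load('pics/w1.npz');o=r.get_obs();print(o['ee_pos'],o['orientation'])
u,v=map(int,proj(W,(583,-296,49)));print(u,v)
x0,y0=max(u-75,0),max(v-90,0)
m=(W['img'][y0:v+90,x0:u+75].max(2)<45).astype(np.uint8)
n,l,s,ce=cv2.connectedComponentsWithStats(m); i=1+s[1:,4].argmax(); ys,xs=np.where(l==i)
rc=cv2.minAreaRect(np.float32(np.c_[xs+x0,ys+y0])); print(rc,s[i])
print(cv2.boxPoints(rc)); print(tri(W,rc[0],W1,(295.86,241.5)),onz(W,*rc[0],49),onz(W,*rc[0],60))
```

```text
[ 582.38208945 -296.46261683  160.71631236] [-8.43068242e-02  9.96439336e-01 -6.78308496e-04  7.40750024e-04]
326 232
((326.0, 231.5), (83.0, 26.0), 90.0) [  62   48   27   84 1159]
[[313. 190.]
 [339. 190.]
 [339. 273.]
 [313. 273.]]
(array([ 585.70868036, -296.06042088,   37.81064294]), np.float64(0.11106927960985284)) [ 582.73930192 -296.57943254   49.        ] [ 579.86852729 -297.06098213   60.        ]
```

View pics/w2.png

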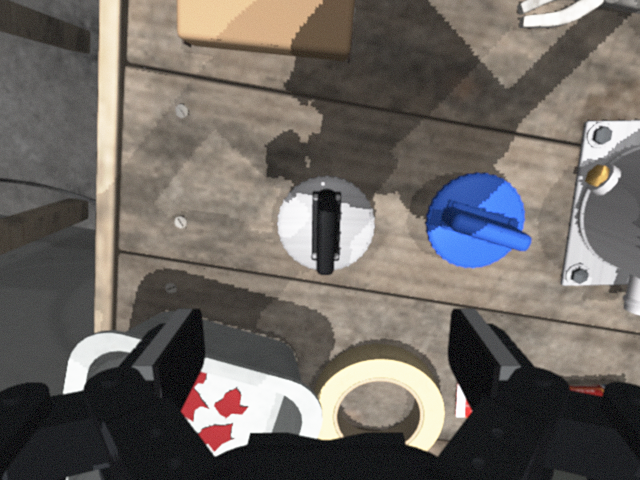

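The bar at (326,231) lines up with the tool's x, and the disc centre is at (326,225). I'll narrow the fingers to clear the blue cap, go down and grip.

Emit:
jog_arm:
  travel:
    - [0,0,0]
    - [0,0,0.8]
    - [0,0,1]
    - [0,0,1]
    - [0,0,0.9]
    - [0,0,0.6]
    - [0,0,0.28]
    - [0,0,0]
    - [0,0,0]
    - [0,0,0]
    - [0,0,0]
    - [0,0,0]
    - [0,0,0]
    - [0,0,0]
  yaw: [0,0,0,0,0,0,0,0,0,0,0,0,0,0]
  hand: [40,40,40,40,40,40,40,40,5,5,5,5,5,5]
  grip_force: 60

```text
clock: 6.5
ee_pos: [582.1, -296.3, 44.9]
orientation: [-0.085, 0.996, -0.0, 0.0]
contact_force: [1.6, -0.6, 3.8]
gripper_width: 9.0
finger_force: 58.7
```

Emit:
jog_arm:
  travel:
    - [0,0,-0.3]
    - [0,0,-0.7]
    - [0,0,-1]
    - [0,0,-1]
    - [0,0,-1]
    - [0,0,-1]
    - [0,0,-1]
    - [0,0,-1]
    - [0,0,-0.6]
    - [0,0,0]
    - [0,0,0]
  yaw: [0,0,0,0,0,0,0,0,0,0,0]
  hand: [5,5,5,5,5,5,5,5,5,5,5]

```text
clock: 7.6
ee_pos: [581.7, -296.0, 233.4]
orientation: [-0.085, 0.996, 0.0, -0.001]
contact_force: [-0.2, 0.2, -3.3]
gripper_width: 9.0
finger_force: 58.7
```

Run:
```python
from h import *
o=r.get_obs();print(o['ee_pos'],o['contact_force'],o['moment'],o['gripper_width'],o['finger_force'])
W=cap('wrist','w3')
print(proj(W,(536,-65,119.5)))
```

```text
[ 581.73916595 -296.01308936  233.38871443] [-0.23848688  0.21241929 -3.3166561 ] [-0.00087142  0.00432773  0.01431182] 9.002805501510743 58.65096151828766
(np.float64(676.5867469787504), np.float64(220.9580306875057))
```

View pics/w3.png

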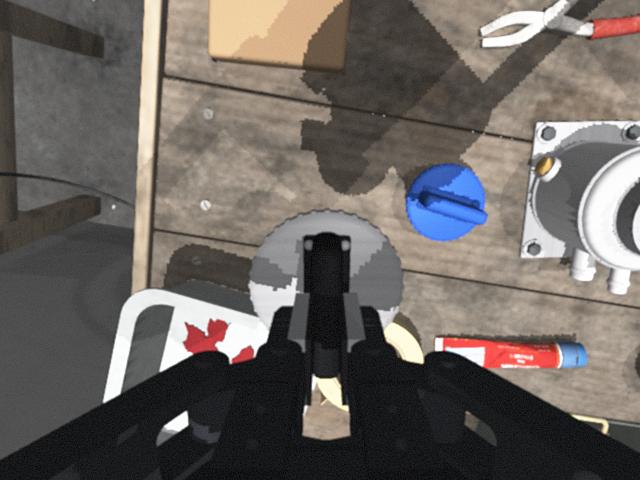

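The cap is held square: its disc centre is near (325,288) and the bar is between the pads. I'll move so that the neck comes into view.

Emit:
jog_arm:
  travel:
    - [-0.15,0.86,0]
    - [-0.15,0.86,0]
    - [-0.15,0.86,0]
    - [-0.15,0.86,0]
    - [-0.15,0.86,0]
    - [0,0,0]
    - [0,0,0]
  yaw: [0,0,0,0,0,0,0]
  hand: [5,5,5,5,5,5,5]

```text
clock: 8.35
ee_pos: [582.2, -185.7, 234.3]
orientation: [-0.085, 0.996, -0.0, -0.0]
contact_force: [-0.7, -0.2, -2.3]
gripper_width: 9.1
finger_force: 58.8
```

Run:
```python
from h import *
o=r.get_obs();print(o['ee_pos'])
W=cap('wrist','w4')
print(proj(W,(536,-65,119.5)))
cv2.imwrite('pics/w4z.png',cv2.resize(W['img'][140:300,420:640],None,fx=3.6,fy=3.6,interpolation=2)[:,:,::-1])
```

```text
[ 582.24690528 -185.72443643  234.32184251]
(np.float64(518.1951028349717), np.float64(192.8466090488135))
```

Emit:
jog_arm:
  travel:
    - [-1,0.5,0]
    - [-1,0.5,0]
    - [0,0.5,0]
    - [0,0,0]
    - [0,0,0]
  yaw: [0,0,0,0,0]
  hand: [5,5,5,5,5]

```text
clock: 8.9
ee_pos: [624.9, -142.0, 234.4]
orientation: [-0.084, 0.996, -0.0, -0.0]
contact_force: [0.1, -0.4, -2.6]
gripper_width: 8.8
finger_force: 58.8
```

Run:
```python
from h import *
o=r.get_obs();print(o['ee_pos'])
W=cap('wrist','w5')
u,v=proj(W,(536,-65,119.5));print(u,v)
W4=cv2.imread('pics/w4.png')
def z(img,u,v):
    u,v=int(u),int(v); a=img[max(v-65,0):max(v-65,0)+130,max(min(u-65,510),0):max(min(u-65,510),0)+130]; print(max(min(u-65,510),0),max(v-65,0)); return cv2.resize(a,(396,396),interpolation=2)
W4c=np.load('pics/w4.npz'); u4,v4=proj(W4c,(536,-65,119.5))
cv2.imwrite('pics/zz.png',np.hstack([z(W4,u4,v4),z(W['img'][:,:,::-1],u,v)]))
```

```text
[ 624.94793132 -142.03611517  234.43568487]
471.0715199557241 114.37920733755679
453 127
406 49
```

View pics/zz.png

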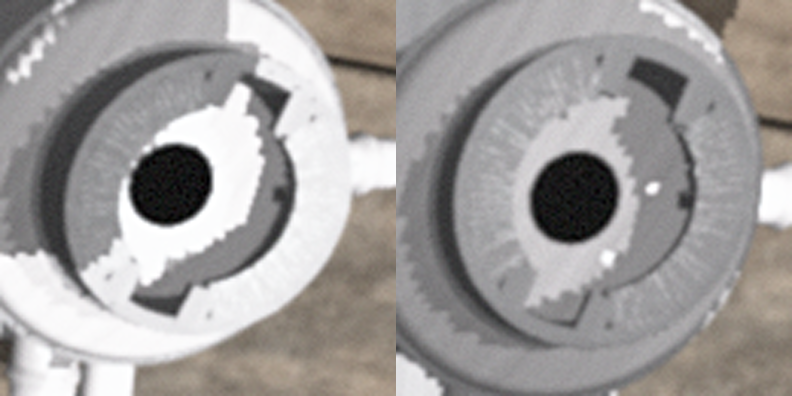

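Both views show the flange with the two notches. Their outer edges are at about (271,84) and (156,309) in the left crop, and (665,68) and (551,322) in the right one.

Run:
```python
from h import *
k=396/130
A=np.load('pics/w4.npz');B=np.load('pics/w5.npz')
a=[(271/k+453,84/k+127),(156/k+453,309/k+127)]; b=[((665-396)/k+406,68/k+49),((551-396)/k+406,322/k+49)]
for p,q in zip(a,b): print(tri(A,p,B,q),onz(A,*p,119.5),onz(B,*q,119.5))
for P,C in ((a,A),(b,B)):
    e=[onz(C,*p,119.5) for p in P]; d=e[1]-e[0]; print('centre',(e[0]+e[1])/2,'ang',np.arctan2(d[1],d[0]),np.linalg.norm(d))
# cap axis in tool frame from disc, w4: circle fit on the disc edge
W=A; o=np.load('pics/w3.npz')
img=o['img']; hsv=cv2.cvtColor(img,cv2.COLOR_RGB2HSV)
# left/right/top edge estimates in w3 (TCP 581.74,-296.01,233.39)
for z in (213,222): print(z,[onz(o,*p,z).round(1) for p in ((325,210),(249,282),(401,280))])
print('px of cap centre at disc bottom', proj(o,(581.7,-296,213)))
```

```text
(array([509.5139688 , -58.30244015, 121.49211317]), np.float64(0.06649790235122652)) [509.46737372 -57.24683702 119.5       ] [509.20066377 -57.62358438 119.5       ]
(array([561.43576582, -66.8380467 , 118.29314218]), np.float64(0.6777878211321736)) [560.99349164 -67.15581653 119.5       ] [561.64747071 -67.47160044 119.5       ]
centre [535.23043268 -62.20132678 119.5       ] ang -0.18999035929205335 52.470264939051205
centre [535.42406724 -62.54759241 119.5       ] ang -0.1856102246897007 53.36338612959937
213 [array([ 549. , -302.3,  213. ]), array([ 588.1, -331. ,  213. ]), array([ 575.4, -262.4,  213. ])]
222 [array([ 547.2, -302.6,  222. ]), array([ 584.3, -329.9,  222. ]), array([ 572.2, -264.7,  222. ])]
px of cap centre at disc bottom (np.float64(326.51373396112615), np.float64(281.11032909353577))
```

Emit:
jog_arm:
  travel:
    - [0.75,0.94,0]
    - [0.75,0.94,0]
    - [0.76,0.94,0]
    - [0.76,0.94,0]
    - [0,0,0]
    - [0,0,1]
    - [0,0,0.9]
    - [0,0,0.5]
    - [0,0,0.2]
    - [0,0,0]
    - [0,0,0]
  yaw: [0,0,0,0,0.08,0.09,0,0,0,0,0]
  hand: [5,5,5,5,5,5,5,5,5,5,5]

```text
clock: 10.05
ee_pos: [535.4, -62.0, 170.5]
orientation: [0.0, 1.0, -0.0, 0.001]
contact_force: [0.4, -0.5, -2.2]
gripper_width: 9.0
finger_force: 58.9
```

Run:
```python
from h import *
o=r.get_obs();print(o['ee_pos'],o['orientation'],o['contact_force'],o['moment'],o['joints'])
a=cap('wrist','w6')['img'];cv2.imwrite('pics/a.png',a[100:400,170:490,::-1])
b=cap('scene','s6')['img'];cv2.imwrite('pics/c.png',np.hstack([a[100:400,170:490,::-1],cv2.resize(b[150:300,200:380,::-1],(360,300),interpolation=2)]))
```

```text
[535.44014116 -62.02547634 170.49242987] [ 4.31115081e-04  9.99999719e-01 -2.30463415e-04  5.67957806e-04] [ 0.3683924  -0.49323009 -2.21228952] [ 0.01441088 -0.03571216 -0.02081451] [-2.58194592e-01  9.49362042e-02  1.59272222e+00 -1.57227770e-04
  1.45271835e+00 -1.82811026e+00]
```

View pics/c.png

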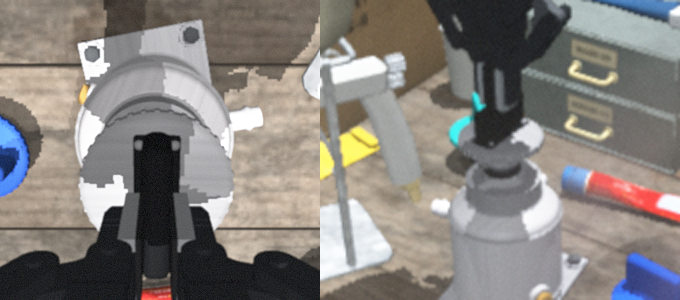

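The cap sits centred over the neck in both views. Now down gently.

Emit:
jog_arm:
  travel:
    - [0.02,0,0.2]
    - [0,0,0.2]
    - [0,0,0.08]
    - [0,0,0.08]
    - [0,0,0.08]
    - [0,0,0]
  yaw: [0,0,0,0,0,0]
  hand: [5,5,5,5,5,5]

```text
clock: 10.75
ee_pos: [534.5, -61.7, 153.3]
orientation: [0.0, 1.0, -0.0, -0.0]
contact_force: [0.0, -0.4, -1.8]
gripper_width: 9.1
finger_force: 58.9
```

Emit:
jog_arm:
  travel:
    - [0,0,0.04]
    - [0,0,0.04]
    - [0,0,0]
  yaw: [0,0,0]
  hand: [5,5,5]

```text
clock: 11.05
ee_pos: [534.6, -61.8, 151.5]
orientation: [0.0, 1.0, -0.0, 0.0]
contact_force: [0.0, -0.7, -2.4]
gripper_width: 8.9
finger_force: 59.0
```

Emit:
jog_arm:
  travel:
    - [0,0,0.03]
    - [0,0,0.03]
    - [0,0,0]
  yaw: [0,0,0]
  hand: [5,5,5]

```text
clock: 11.35
ee_pos: [534.8, -61.9, 150.9]
orientation: [0.0, 1.0, -0.0, 0.001]
contact_force: [-2.0, -0.2, 7.1]
gripper_width: 8.9
finger_force: 60.4
```

Emit:
jog_arm:
  travel:
    - [0,0,0.02]
    - [0,0,0]
  yaw: [0,0]
  hand: [5,5]

```text
clock: 11.55
ee_pos: [535.0, -61.9, 150.8]
orientation: [0.0, 1.0, -0.0, 0.001]
contact_force: [-3.4, -0.1, 11.8]
gripper_width: 8.8
finger_force: 60.9
```

Resting on the rim. Next I turn clockwise under this light load to feel for the drop.

Emit:
jog_arm:
  travel:
    - [0,0,0]
    - [0,0,0]
    - [0,0,0]
    - [0,0,0]
  yaw: [0.03,0.03,0.03,0]
  hand: [5,5,5,5]

```text
clock: 11.95
ee_pos: [534.8, -61.9, 150.3]
orientation: [0.046, 0.999, -0.0, 0.001]
contact_force: [-0.6, -1.5, 5.0]
gripper_width: 8.8
finger_force: 60.0
```

Emit:
jog_arm:
  travel:
    - [0,0,0]
    - [0,0,0]
    - [0,0,0]
  yaw: [0.03,0.03,0]
  hand: [5,5,5]

```text
clock: 12.25
ee_pos: [534.5, -61.8, 149.5]
orientation: [0.076, 0.997, -0.0, 0.0]
contact_force: [0.2, -0.6, -3.0]
gripper_width: 9.0
finger_force: 58.9
```

Emit:
jog_arm:
  travel:
    - [0,0,0]
    - [0,0,0]
  yaw: [0.03,0]
  hand: [5,5]

```text
clock: 12.45
ee_pos: [534.5, -61.7, 149.4]
orientation: [0.09, 0.996, -0.0, -0.0]
contact_force: [0.7, -0.2, -2.6]
gripper_width: 9.5
finger_force: 58.9
```

The lugs have found the notches: the push force is gone, only the cap's weight is left. Lower on.

Emit:
jog_arm:
  travel:
    - [0,0,0.06]
    - [0,0,0.06]
    - [0,0,0.06]
    - [0,0,0]
  yaw: [0,0,0,0]
  hand: [5,5,5,5]

```text
clock: 12.85
ee_pos: [534.7, -61.8, 145.1]
orientation: [0.09, 0.996, -0.0, 0.0]
contact_force: [0.8, -1.2, 2.4]
gripper_width: 8.8
finger_force: 59.7
```

Emit:
jog_arm:
  travel:
    - [0,0,0.05]
    - [0,0,0.05]
    - [0,0,0]
  yaw: [0,0,0]
  hand: [5,5,5]

```text
clock: 13.15
ee_pos: [534.7, -61.8, 142.7]
orientation: [0.09, 0.996, -0.0, 0.0]
contact_force: [-1.7, -0.7, 4.7]
gripper_width: 8.8
finger_force: 60.1
```

Emit:
jog_arm:
  travel:
    - [0,0,0.03]
    - [0,0,0]
    - [0,0,0]
    - [0,0,0]
    - [0,0,0]
    - [0,0,0]
  yaw: [0,0.05,0.05,0.05,0.05,0]
  hand: [5,5,5,5,5,5]

```text
clock: 13.75
ee_pos: [534.8, -61.8, 142.2]
orientation: [0.19, 0.982, -0.0, 0.0]
contact_force: [-0.8, -0.7, 5.7]
gripper_width: 9.2
finger_force: 60.2
```

Run:
```python
from h import *
o=r.get_obs();print(o['ee_pos'],o['orientation'],o['contact_force'],o['moment'])
```

```text
[534.84322422 -61.8034284  142.15304569] [ 1.90198181e-01  9.81745608e-01 -6.48307805e-05  4.57997081e-04] [-0.84232969 -0.71882608  5.69823422] [-0.13834114 -0.0214221   0.02012167]
```

The lugs have passed under the flange. Keep turning and follow the ramps down.

Emit:
jog_arm:
  travel:
    - [0,0,0]
    - [0,0,0]
    - [0,0,0]
    - [0,0,0.01]
    - [0,0,0.01]
    - [0,0,0]
  yaw: [0.06,0.06,0.06,0.06,0.06,0]
  hand: [5,5,5,5,5,5]

```text
clock: 14.35
ee_pos: [534.9, -61.7, 141.7]
orientation: [0.335, 0.942, 0.0, 0.0]
contact_force: [1.1, -0.3, 6.8]
gripper_width: 8.9
finger_force: 60.3
```

Run:
```python
from h import *
o=r.get_obs();print(o['ee_pos'],o['orientation'],o['contact_force'],o['moment'],2*np.arcsin(o['orientation'][0]))
```

```text
[534.86948907 -61.74916853 141.70507653] [3.34930200e-01 9.42242811e-01 4.58506609e-05 4.94060107e-04] [ 1.05473359 -0.30658396  6.81109082] [-0.12840564  0.01003527 -0.0210824 ] 0.6830623008896847
```

Emit:
jog_arm:
  travel:
    - [0,0,0.01]
    - [0,0,0.01]
    - [0,0,0.01]
    - [0,0,0]
    - [0,0,0]
  yaw: [0.06,0.06,0.06,0.06,0]
  hand: [5,5,5,5,5]

```text
clock: 14.85
ee_pos: [534.9, -61.8, 141.1]
orientation: [0.445, 0.895, 0.0, 0.001]
contact_force: [0.2, -0.7, 8.1]
gripper_width: 9.1
finger_force: 60.4
```

Run:
```python
from h import *
o=r.get_obs();print(o['ee_pos'],o['orientation'],o['contact_force'],o['moment'],2*np.arcsin(o['orientation'][0]))
```

```text
[534.93112913 -61.77429467 141.07712224] [4.45332342e-01 8.95365126e-01 1.55864576e-04 6.10392036e-04] [ 0.18369947 -0.65572355  8.06857343] [-0.12247787 -0.06021692 -0.036681  ] 0.9230908141175546
```

Emit:
jog_arm:
  travel:
    - [0,0,0]
    - [0,0,0]
    - [0,0,0]
    - [0,0,0]
  yaw: [0.05,0.05,0.05,0]
  hand: [5,5,5,5]

```text
clock: 15.25
ee_pos: [534.9, -61.7, 141.1]
orientation: [0.511, 0.86, 0.0, 0.001]
contact_force: [-0.4, -0.3, 7.5]
gripper_width: 8.9
finger_force: 60.4
```

Run:
```python
from h import *
o=r.get_obs();print(o['ee_pos'],o['orientation'],o['contact_force'],o['moment'],2*np.arcsin(o['orientation'][0]))
```

```text
[534.9358343  -61.71845026 141.07059871] [5.10975136e-01 8.59595276e-01 2.11282434e-04 5.72233851e-04] [-0.39571732 -0.2877979   7.4940424 ] [ 0.05857648 -0.00624744 -0.03500388] 1.0726376423679214
```

Emit:
jog_arm:
  travel:
    - [0,0,0]
    - [0,0,0]
    - [0,0,0]
  yaw: [0.04,0.04,0]
  hand: [5,5,5]

```text
clock: 15.55
ee_pos: [534.8, -61.8, 141.0]
orientation: [0.545, 0.839, 0.0, 0.0]
contact_force: [-0.3, -0.8, 7.9]
gripper_width: 9.1
finger_force: 60.5
```

Run:
```python
from h import *
o=r.get_obs();print(o['ee_pos'],o['orientation'],o['contact_force'],o['moment'],2*np.arcsin(o['orientation'][0]))
```

```text
[534.7770226  -61.77725672 141.01491082] [5.44735963e-01 8.38607503e-01 7.22189764e-05 4.26070834e-04] [-0.31978174 -0.83847978  7.94432347] [-0.13572151  0.20866829  0.15531503] 1.1521484611847372
```

Emit:
jog_arm:
  travel:
    - [0,0,0]
    - [0,0,0]
  yaw: [0.03,0]
  hand: [5,5]

```text
clock: 15.75
ee_pos: [534.8, -61.8, 141.0]
orientation: [0.557, 0.831, 0.0, 0.0]
contact_force: [-1.8, -0.5, 7.2]
gripper_width: 9.0
finger_force: 60.7
```

Run:
```python
from h import *
o=r.get_obs();print(o['ee_pos'],o['orientation'],o['contact_force'],o['moment'],2*np.arcsin(o['orientation'][0]))
```

```text
[534.77055111 -61.78006391 141.01011172] [5.56984400e-01 8.30522850e-01 5.79188946e-05 4.13487264e-04] [-1.78000448 -0.52804995  7.24514228] [-0.15673038  0.25932837  0.31600454] 1.1815007889341806
```

It has reached the stop, with the torque rising to 0.32 N m. I'll unwind a hair, ease the press, let go and rise.

Emit:
jog_arm:
  travel:
    - [0,0,0]
    - [0,0,-0.02]
    - [0,0,-0.01]
    - [0,0,0]
  yaw: [-0.03,0,0,0]
  hand: [5,5,5,5]

```text
clock: 16.15
ee_pos: [534.7, -61.8, 141.5]
orientation: [0.544, 0.839, 0.0, 0.0]
contact_force: [-1.3, -1.3, 4.9]
gripper_width: 8.7
finger_force: 60.2
```

Emit:
jog_arm:
  travel:
    - [0,0,0]
    - [0,0,0]
    - [0,0,0]
    - [0,0,0]
    - [0,0,0]
    - [0,0,-0.3]
    - [0,0,-0.7]
    - [0,0,-1]
    - [0,0,-1]
    - [0,0,-1]
    - [0,0,-1]
    - [0,0,0]
    - [0,0,0]
  yaw: [0,0,0,0,0,0,0,0,0,0,0,0,0]
  hand: [45,45,45,45,45,45,45,45,45,45,45,45,45]

```text
clock: 17.45
ee_pos: [534.6, -61.7, 266.7]
orientation: [0.544, 0.839, 0.0, 0.0]
contact_force: [0.4, 0.1, -1.0]
gripper_width: 45.5
finger_force: 0.0
```

Run:
```python
from h import *
o=r.get_obs();print(o['ee_pos'],o['contact_force'],o['gripper_width'],o['clock'])
a=cap('wrist','w7')['img'][:,:,::-1];b=cap('scene','s7')['img'][:,:,::-1]
cv2.imwrite('pics/d.png',np.hstack([cv2.resize(a,(400,300)),cv2.resize(b[190:325,200:380],(400,300),interpolation=2)]))
```

```text
[534.6234136  -61.73579355 266.68604796] [ 0.36720143  0.11034469 -1.04084452] 45.45866331060421 17.45
```

View pics/d.png

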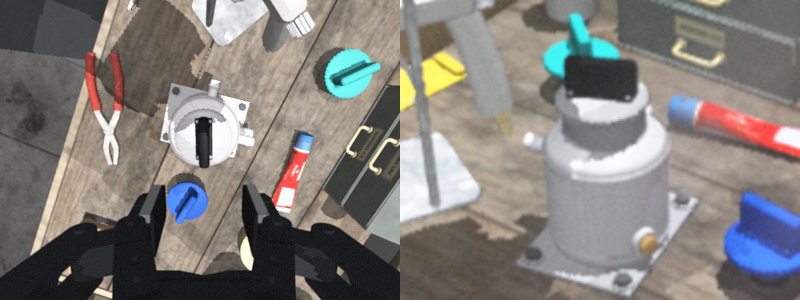

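The cap sits flat on the neck, its bar still at the turned angle after release, and the gripper is clear above it. I'm handing the job in.

```bash
python3 -c "
from cell import r
print(r.close_job())"
```

```text
the job is handed in; nothing more can be done
None
```

The pressure cap is locked on the header tank: I turned it clockwise to its stop (about 0.96 rad from the notches), let go, backed the gripper clear and handed the job in at about 17.5 s. The push on the neck stayed around 15 N or less, nothing else on the bench was touched, and no verdict came back.

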